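# Clamp a piston in the holding fixture

## Robot

A 6-joint arm with a two-finger parallel gripper is mounted at the origin on a cart in front of the work surface, level with it; the furniture and walls round the work are solid. World frame = base frame: x ahead of the robot, y to its left, z up, the work surface at z = 0. Lengths are in m, angles in degrees, forces in N, time in s.
With the tool pointing down it reaches from about 0.375 to 0.9 m from the base axis. Payload 3.1 kg.
Tool frame: the origin (TCP) lies on the centre line of the jaws, within the pads' length; the fingertips stand 14 mm ahead of it and the grasp point (between the pads) lies 5 mm behind it (bot.tips_ahead is the distance from the TCP to the fingertips, in m); z points along the fingers, y is the line along which they close (so a half turn about z gives the same grasp; the last joint's range is limited). The gripper opens to 87 mm and grips with 3 to 60 N. Pads are 19 mm wide; open, the fingers measure 117 mm over their backs; the gripper's body (75 mm by 190 mm) begins 51 mm behind the grasp point.
Start: joints at [-73.425, 30.224, 82.088, -0, 67.689, -10.227], TCP at [0.282, -0.558, 0.237] pointing down, gripper open.
Joint ranges: [-176.69, 176.69], [-43.24, 126.21], [12.49, 139.97], [-82, 262], [0, 151.66], [-163.58, 163.58]. Speed limits (degrees/s): [159.86, 159.86, 180, 180, 180, 180].

## Interface

Orientations are given as a 3x3 rotation matrix whose columns are the frame's x, y, z axes.
In Python, from rig import bot gives the robot as it stands.
- The arm moves only by the tool play_rows, never from a script. Its argument "moves" is a list that holds one entry, the list of rows, each a list of 6 numbers: the shift along the tool's x, y, z in mm, then the turn, a rotation vector about the tool's x, y, z in rad. A call has 1 to 5 rows; each row shifts and turns the commanded pose from where the row before left it, along the tool's axes as they then stand; what a row does not reach is not made up. A row lasts 1/10 s, in which the tool goes at most 50 mm and 8.59 degrees, less where a joint would pass 70% of its speed; a pose out of reach is approached as far as the arm can. A call with a gripper value outside its range is refused whole. "fingers" is the opening, from -1 (shut) to 1 (fully open), set as the call begins (left out, the last holds). The fingers move at their own pace and stop on an object; the grip force is fixed at half the most. Time passes only in rows, so rows that do not move let the fingers close. It gives the time, the measured TCP pose, the force, the opening and the grip force at its end, in the units of the state.
- bot.read_state(): the state, without advancing time (a new reading comes with each control period).
- bot.capture(name): name is "side" or "top" or "wrist"; returns a dict with "image" (420x560x3 uint8, blue, green, red), "fx", "fy", "cx", "cy" (pixels), "distortion" ([k1, k2, p1, p2, k3] as OpenCV has them; the pictures are not rectified), "R" (3x3) and "t" (3): a world point X has camera coordinates R X + t. Camera axes: x right, y down, z forward; pixel columns grow to the right and rows downward; lengths in m; the calibration is good to about 2 mm. A picture is of the moment at which its call begins. There is no depth.
- bot.hand_in(): hands the job in; it is judged then, once.
Trained networks look in a picture, given as the dict that the camera call returned (one of the last four; its "shot" number tells which), for a name from the list of things; names that differ only in an ending like _2 or _b are one class to them, and where a whole thing is asked for, a point or a joint stands for the part that bears it (a point fixed in the world has none). Each returns a list of dicts, best first, with "confidence" (0 to 1); they miss things now and then, are a little off and sometimes report something else, mostly with a low value. They report only what shows in the picture. A call takes as long as a camera call.
- bot.search_frame(picture, query): "centre" ([column, row] in pixels, amid what is visible of it).
- bot.silhouettes(picture, query): "pixels" (420x560 bool, what is visible of it) and "centre" ([column, row] in pixels, amid what is visible of it).
- bot.pinpoint(picture, query): "centre" ([column, row] in pixels: a listed point, or the origin of a listed thing).
The state is a dict: "time_s": time; "joint_positions": joint angles; "qvel": joint speeds; "tau": joint torques, N m; "position": TCP position; "tcp_rot": TCP orientation; "force": force on the tool from outside, world axes, zero at the start; "moment": the same for the moment, N m; "opening": opening from 0.0 (shut) to 1.0 (fully open); "grasp_force": force on a finger pad.
Only numpy, scipy, OpenCV 4.12 (cv2) and the standard library are available. Lean on these libraries where they do the work, as an engineer would, in place of code of your own. Each camera call takes 0.05 s, during which the arm holds its last target. There are 200 camera calls.

## Task

Clamp the piston in the blue holding fixture. Take the orange-handled screwdriver, push in the red release button at the bottom of the hole in the side of the steel jaw bar and, keeping it pushed in, drive the bar along until its brass pad has pushed the piston home in the V-block. Then slide the brass thumb wedge along its ramp until it jams the bar fast, and leave the screwdriver lying flat on the bench, without knocking over the piston or disturbing the other piston and the ring sleeve.

Things in the scene. Friction and masses are not known exactly. Their poses are not given: they have to be found in the camera images.
- fixture: heavy piston-holding fixture, does not move: blue base plate 110 x 272 mm, 12 mm thick, flat on the bench. Origin under it, at bench height, mid-width. +y is the way the jaw bar slides to the V-block, +x runs from the bar's button side to its wedge side, z up. Blue bridge over the bar at y -13 to 5 mm, top at z 72. Notched rail x -30 to -12, top z 28; dark ramp rail x 21 to 56, top z 42
- v_seat (a point): where the middle of the piston stands when it is home in the dark steel V-block (90 degree V at the fixture's +y end, top 60 mm over the bench): fixture x 0, y 70 mm, 44 mm over the bench; axes as the fixture's
- piston_mid (a point): centre, half-way up, of the loose aluminium piston that stands on the base plate between jaw and V-block: 90 mm diameter, 64 mm tall, about 0.36 kg. It starts 4 to 14 mm short of home and up to 4 mm off to a side; the V centres it as it is pushed home
- jaw_face (a point): centre of the flat brass pad face (24 x 42 mm) at the +y end of the steel jaw bar; axes as the fixture's. The bar is 24 mm wide, 110 mm long and 46 mm high, its top 60 mm over the bench; it starts parked with this face at fixture y -35 mm
- jaw (a joint): slide of the jaw bar in m along the fixture's +y: 0 parked, about 0.060 with the piston home, stop at 0.075. A catch on the release button drops into notches at 0, 0.020 and 0.040 and holds the bar there unless the button is held in; past 0.05 there are none. With the button in, the bar slides with about 1 N, plus 2 to 4 N when it pushes the piston
- recess (a point): mouth centre of the round hole, 20 mm diameter, in the bar's side that looks to the fixture's -x; 43 mm over the bench, 60 mm behind the jaw face; moves with the bar, axes as the fixture's. The face of the red button (17 mm diameter) lies 8 mm inside; it is pushed in along the fixture's +x. The tool's shank, bearing on the side of the hole, can drive the bar
- release (a joint): travel of the red release button in m: 0 out, stop at 0.008; a spring returns it, 3 N to start and 6.5 N fully in. The catch is clear of the notches when the button is in by more than 0.0055
- handle_front (a point): point on the axis of the loose screwdriver's orange handle, 15 mm behind its front end, the place to grip: handle 28 mm wide, 29 mm high, 101 mm long, axis 14.5 mm over the bench when lying. Screwdriver 211 mm long, 0.09 kg; its -x axis points along the shank to the blade. It starts on the bench on the button side of the fixture, blade towards it
- blade_tip (a point): end of the screwdriver's blade, 126 mm ahead of handle_front on the same axis; blade 8 mm wide and 2 mm thick, on a 6.4 mm round shank about 100 mm long
- wedge_tab (a point): point on the rear (-y) face of the brass wedge's upright thumb tab, 71 mm over the bench: tab 18 mm wide (fixture x), 12 mm thick, top at 89 mm, rear face free from 45 mm up; within reach of it nothing else stands higher than the bar's top (60 mm). Push it along the fixture's +y; axes as the fixture's
- wedge (a joint): travel in m of the brass thumb wedge (70 mm long, 7.5 degree taper) along its ramp, nearly along the fixture's +y; starts at 0 to 0.008, meets the bar's side at about 0.030, stop at 0.048. It slides with about 1 N until then; pushed home with 6 to 10 N it jams the bar and stays when let go
- next_piston: another piston like it, 90 mm diameter, 64 mm tall, loose on the bench to the right behind the fixture; a bystander to leave alone; origin under its centre
- ring_sleeve: loose steel ring-compressor sleeve, 94 mm diameter, 42 mm tall, open at both ends, on the bench to the right; a bystander to leave alone; origin under its centre

How it is judged (in metres and radians):
On the way, in this order (a step that is already met when the one before it is completed fails the run):
1. with the release button held in by the screwdriver, the jaw bar has been moved off its parking notch (value of joint release above 0.0045 m and value of joint jaw above 0.018 m and contact force between screwdriver and release above 0.5 N), for 0.1 s.
2. the jaw has pushed the piston home in the V (y of piston_mid in the frame of fixture above 0.0675 m and y of piston_mid in the frame of jaw_face below 0.0475 m), for 0.2 s.
At the end, for the whole second after the job is handed in: The piston stands home in the V-block (within 2.5 mm), the jaw pad is against it (gap under 2.5 mm), the wedge is jammed against the bar and still presses on it with over 2.5 N by itself, and the screwdriver lies at rest, flat on the bench (all of step 2 and value of joint wedge above 0.026 m and contact force between wedge and jaw above 2.5 N and height (world z) of each of handle_front, blade_tip below 0.022 m and linear speed of screwdriver below 0.02 m/s and linear speed of piston below 0.01 m/s); the robot touches nothing.
It fails at once if the piston in the fixture is tipped (angle between piston_mid's own z axis and vertical above 0.2 rad).
It fails at once if the other piston or the ring sleeve is knocked out of its place (distance of any of next_piston, ring_sleeve from where it was at the start of the episode above 0.03 m).
It also fails if it takes over 58 s, if anything falls off the work surface, if the arm or the gripper's body presses on something with over 40 N, if the wrist force passes 120 N, or if a joint passes its speed limit or range.

## Working session

There is one attempt and no reset: what is moved stays moved. The work goes in short steps, Python scripts to look and compute and a tool call to move; the robot and the scene stay as the last step left them, time stands still between calls to the robot, and variables do not carry over. Pictures are saved under pics/ and viewed, at most 10 in all, crops included, and the job is handed in when it is done.

Besides the shell and the picture viewer there is one more tool, called after "Request:" as name(argument=value, ...) on one line, values as JSON. play_rows: Moves the arm, as the interface text tells. Its arguments: {"type":"object","properties":{"moves":{"type":"array","items":{"type":"array","items":{"type":"array","items":{"type":"number"}}}},"fingers":{"type":"number"}},"required":["moves"]}

```bash
ls; mkdir -p pics; cat > h.py <<'E'
import numpy as np, cv2
from rig import bot
def ray(p,px):
    K=np.array([[p['fx'],0,p['cx']],[0,p['fy'],p['cy']],[0,0,1]])
    u=cv2.undistortPoints(np.array([[px]],float),K,np.array(p['distortion'],float))[0,0]
    R=np.array(p['R']);t=np.array(p['t']).ravel()
    return -R.T@t, R.T@np.array([u[0],u[1],1])
def atz(p,px,z):
    o,d=ray(p,px); return o+d*(z-o[2])/d[2]
def proj(p,X):
    K=np.array([[p['fx'],0,p['cx']],[0,p['fy'],p['cy']],[0,0,1]])
    return cv2.projectPoints(np.array(X,float).reshape(-1,1,3),cv2.Rodrigues(np.array(p['R'],float))[0],np.array(p['t'],float),K,np.array(p['distortion'],float))[0][:,0]
E
cat > m.py <<'E'
from h import *
np.set_printoptions(precision=4,suppress=True)
Z=dict(fixture=0,v_seat=.044,piston_mid=.044,jaw_face=.037,recess=.043,handle_front=.0145,blade_tip=.0145,wedge_tab=.071,next_piston=0,ring_sleeve=0)
for c in ['top','side']:
    p=bot.capture(c); cv2.imwrite(f'pics/{c}0.png',p['image'])
    print(c,ray(p,[280,210]))
    for k,z in Z.items():
        for r in bot.pinpoint(p,k)[:2]: print(k,round(r['confidence'],2),np.round(r['centre'],1),atz(p,r['centre'],z))
s=bot.read_state();print(s['time_s'],s['position'],s['tcp_rot'],s['opening'])
E
python3 m.py
```

```text
pics
top (array([0.4955, 0.1148, 1.0101]), array([ 0.1184, -0.0537, -0.9921]))
fixture 0.68 [222.1 206.1] [0.6241 0.1851 0.    ]
piston_mid 0.72 [204. 180.] [0.6731 0.2205 0.044 ]
jaw_face 0.64 [230.7 217.5] [0.5957 0.1644 0.037 ]
recess 0.74 [243.5 247.8] [0.5329 0.1374 0.043 ]
handle_front 0.82 [164.7 267.6] [0.4919 0.303  0.0145]
blade_tip 0.97 [209.3 223.7] [0.5846 0.2107 0.0145]
blade_tip 0.7 [390.8 155.9] [ 0.7345 -0.1831  0.0145]
wedge_tab 0.78 [266.  246.2] [0.5351 0.0921 0.071 ]
next_piston 0.72 [339.2 146.5] [ 0.7581 -0.0718  0.    ]
ring_sleeve 0.74 [393.6 157.8] [ 0.7337 -0.1937  0.    ]
ring_sleeve 0.18 [339.7 149.3] [ 0.7518 -0.0728  0.    ]
side (array([ 0.6213, -0.8335,  0.538 ]), array([ 0.0052,  0.8927, -0.4507]))
fixture 0.93 [277.2 218.5] [0.6203 0.1858 0.    ]
v_seat 0.44 [346. 318.] [ 0.7304 -0.2441  0.044 ]
piston_mid 0.66 [299.4 196.2] [0.6758 0.2199 0.044 ]
jaw_face 0.85 [268.3 207. ] [0.5992 0.1752 0.037 ]
recess 0.83 [242.1 212.9] [0.5391 0.1336 0.043 ]
wedge_tab 0.54 [239.7 212.8] [0.5385 0.0795 0.071 ]
next_piston 0.82 [345.2 278.9] [ 0.754  -0.0727  0.    ]
next_piston 0.29 [301.  194.8] [0.6854 0.3226 0.    ]
ring_sleeve 0.8 [346.1 317.9] [ 0.7403 -0.1913  0.    ]
1.1 [ 0.2818 -0.5578  0.2365] [[ 0.8925  0.451  -0.    ]
 [ 0.451  -0.8925 -0.    ]
 [-0.     -0.     -1.    ]] 1.000324228619653
```

View pics/top0.png

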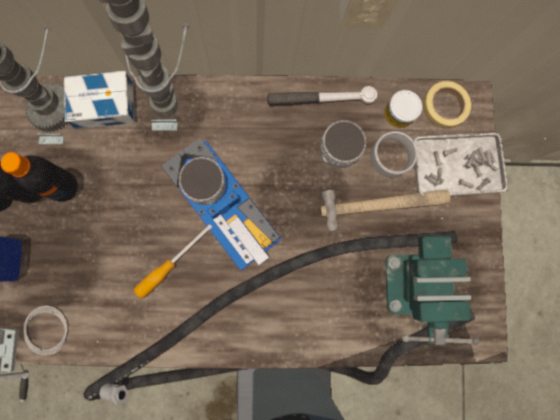

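View pics/side0.png

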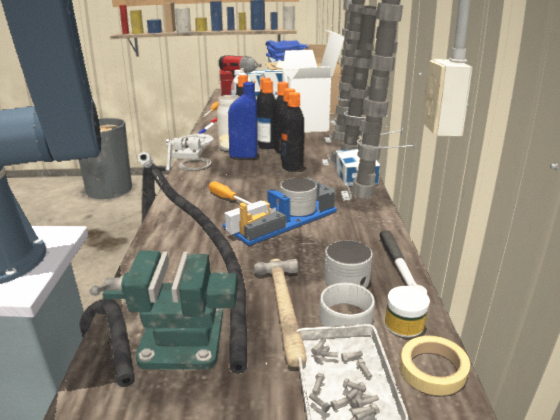

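The top view shows the fixture at about (222,205) with the driver beside it: handle near (155,280), blade at (209,224). The side view shows a vise between the start pose and the fixture, so I'll raise the arm before swinging over.

```bash
cat >> h.py <<'E'
from scipy.spatial.transform import Rotation as Ro
from scipy.linalg import expm,logm
def down(yaw): # tool pointing down, tool y at world angle yaw (deg)
    a=np.radians(yaw); y=np.array([np.cos(a),np.sin(a),0]); z=np.array([0,0,-1.]); return np.c_[np.cross(y,z),y,z]
def T(R,p):
    M=np.eye(4);M[:3,:3]=R;M[:3,3]=p;return M
def plan(Rf,pf,n,R0=None,p0=None):
    s=bot.read_state()
    R0=np.array(s['tcp_rot']) if R0 is None else R0; p0=np.array(s['position']) if p0 is None else p0
    M=np.linalg.inv(T(R0,p0))@T(Rf,pf); m=expm(np.real(logm(M))/n)
    return np.round(m[:3,3]*1000,1).tolist()+np.round(Ro.from_matrix(m[:3,:3]).as_rotvec(),4).tolist()
E
python3 - <<'E'
from h import *
s=bot.read_state();p=np.array(s['position']);R=np.array(s['tcp_rot']);p[2]+=.14
print(plan(down(45),[.47,.29,.376],25,R,p))
q=p;q=T(R,p)
r=plan(down(45),[.47,.29,.376],25,R,p)
for i in range(25):
    q=q@T(Ro.from_rotvec(r[3:]).as_matrix(),np.array(r[:3])/1000)
    if i%6==0: print(q[:3,3],np.hypot(*q[:2,3]))
E
```

```text
[40.5, 0.9, 0.0, -0.0, 0.0, -0.0755]
[ 0.31838646 -0.54036894  0.37653516] 0.627190982617529
[ 0.50120592 -0.38327215  0.37652868] 0.6309555578666612
[ 0.59683012 -0.16200676  0.37652452] 0.61842735083114
[0.5859694  0.07879275 0.37652352] 0.5912431235397402
[0.47081461 0.29055142 0.37652587] 0.55325086333316
```

Request:
play_rows(moves=[[[0,0,-35,0,0,0],[0,0,-35,0,0,0],[0,0,-35,0,0,0],[0,0,-35,0,0,0]]])

```text
time_s: 1.5
position: [0.2818, -0.5576, 0.3779]
tcp_rot: [[0.893, 0.451, -0.0], [0.451, -0.893, 0.0], [0.0, -0.0, -1.0]]
force: [0.5, -0.1, 0.2]
opening: 0.999
grasp_force: 0.0
```

Request:
play_rows(moves=[[[40.5,0.9,0,0,0,-0.0755],[40.5,0.9,0,0,0,-0.0755],[40.5,0.9,0,0,0,-0.0755],[40.5,0.9,0,0,0,-0.0755],[40.5,0.9,0,0,0,-0.0755]]])

```text
time_s: 2.0
position: [0.4497, -0.4438, 0.3765]
tcp_rot: [[0.661, 0.75, 0.0], [0.75, -0.661, -0.0], [0.0, 0.0, -1.0]]
force: [0.3, -1.0, -0.7]
opening: 0.997
grasp_force: 0.0
```

Request:
play_rows(moves=[[[40.5,0.9,0,0,0,-0.0755],[40.5,0.9,0,0,0,-0.0755],[40.5,0.9,0,0,0,-0.0755],[40.5,0.9,0,0,0,-0.0755],[40.5,0.9,0,0,0,-0.0755]]])

```text
time_s: 2.5
position: [0.5625, -0.2767, 0.3764]
tcp_rot: [[0.338, 0.941, 0.0], [0.941, -0.338, -0.0], [0.0, 0.0, -1.0]]
force: [0.3, -0.3, -0.5]
opening: 1.003
grasp_force: 0.0
```

Request:
play_rows(moves=[[[40.5,0.9,0,0,0,-0.0755],[40.5,0.9,0,0,0,-0.0755],[40.5,0.9,0,0,0,-0.0755],[40.5,0.9,0,0,0,-0.0755],[40.5,0.9,0,0,0,-0.0755]]])

```text
time_s: 3.0
position: [0.6057, -0.0798, 0.3764]
tcp_rot: [[-0.033, 0.999, 0.0], [0.999, 0.033, 0.0], [0.0, 0.0, -1.0]]
force: [0.4, 0.2, -0.4]
opening: 1.0
grasp_force: 0.0
```

Request:
play_rows(moves=[[[40.5,0.9,0,0,0,-0.0755],[40.5,0.9,0,0,0,-0.0755],[40.5,0.9,0,0,0,-0.0755],[40.5,0.9,0,0,0,-0.0755],[40.5,0.9,0,0,0,-0.0755]]])

```text
time_s: 3.5
position: [0.5734, 0.119, 0.3765]
tcp_rot: [[-0.399, 0.917, 0.0], [0.917, 0.399, 0.0], [0.0, 0.0, -1.0]]
force: [0.7, -0.3, 0.0]
opening: 0.997
grasp_force: 0.0
```

Request:
play_rows(moves=[[[40.5,0.9,0,0,0,-0.0755],[40.5,0.9,0,0,0,-0.0755],[40.5,0.9,0,0,0,-0.0755],[40.5,0.9,0,0,0,-0.0755],[40.5,0.9,0,0,0,-0.0755]]])

```text
time_s: 4.0
position: [0.47, 0.292, 0.3766]
tcp_rot: [[-0.709, 0.706, 0.0], [0.706, 0.709, 0.0], [-0.0, 0.001, -1.0]]
force: [-0.2, 0.7, 0.0]
opening: 0.999
grasp_force: 0.0
```

```bash
sed -e "s/\['top','side'\]/['wrist']/" -e "s/{c}0/{c}1/" m.py > m2.py; python3 m2.py
```

```text
wrist (array([0.4236, 0.3386, 0.525 ]), array([ 0.167 , -0.1669, -0.9718]))
piston_mid 0.98 [338.9 294.1] [0.6719 0.225  0.044 ]
jaw_face 0.51 [283.4 284.8] [0.5999 0.1707 0.037 ]
jaw_face 0.41 [292.4 181.8] [0.4897 0.2986 0.037 ]
recess 0.45 [291.1 180.5] [0.4862 0.2991 0.043 ]
handle_front 0.89 [295.3 183.6] [0.498  0.298  0.0145]
blade_tip 0.76 [291.2 257.6] [0.5822 0.2067 0.0145]
wedge_tab 0.9 [218.  306.9] [0.5431 0.0852 0.071 ]
4.55 [0.4716 0.2897 0.3764] [[-0.7052  0.7091 -0.0001]
 [ 0.7091  0.7052 -0.0001]
 [-0.     -0.0002 -1.    ]] 1.0035396712639133
```

View pics/wrist1.png

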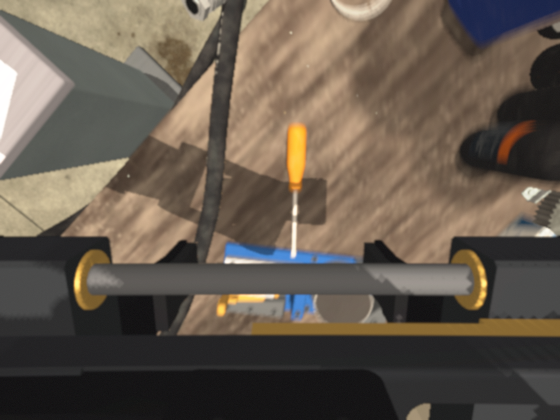

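The wrist view shows the driver handle at (296,160) and the tip at (292,257), both clear of the hose and bottles. I'm going down to grasp.

Request:
play_rows(moves=[[[-2,5,45,0,0,0],[-2,5,45,0,0,0],[-2,5,45,0,0,0],[-2,5,45,0,0,0],[-2,5,40,0,0,0]]])

```text
time_s: 5.05
position: [0.4959, 0.3005, 0.1545]
tcp_rot: [[-0.706, 0.709, -0.001], [0.709, 0.706, -0.0], [0.0, -0.001, -1.0]]
force: [-0.1, -0.1, -0.1]
opening: 0.997
grasp_force: 0.0
```

```bash
sed -e "s/\['top','side'\]/['wrist']/" -e "s/{c}0/{c}2/" m.py > m2.py; python3 m2.py
```

```text
wrist (array([0.4499, 0.3474, 0.3029]), array([ 0.1653, -0.1681, -0.9718]))
handle_front 0.88 [278.6 208.1] [0.4968 0.2979 0.0145]
blade_tip 0.85 [276.9 332.9] [0.5857 0.2061 0.0145]
5.6 [0.4963 0.3014 0.1584] [[-0.7065  0.7077  0.003 ]
 [ 0.7077  0.7065  0.0011]
 [-0.0013  0.0029 -1.    ]] 0.9993315635750997
```

Request:
play_rows(moves=[[[-3,-2,45,0,0,0],[0,0,40,0,0,0],[0,0,30,0,0,0],[0,0,15,0,0,0],[0,0,9,0,0,0]]])

```text
time_s: 6.1
position: [0.4962, 0.2976, 0.0169]
tcp_rot: [[-0.707, 0.708, -0.001], [0.708, 0.707, -0.0], [0.0, -0.001, -1.0]]
force: [0.6, -0.0, 0.4]
opening: 0.999
grasp_force: 0.0
```

Request:
play_rows(moves=[[[0,0,0,0,0,0],[0,0,0,0,0,0],[0,0,0,0,0,0],[0,0,0,0,0,0],[0,0,0,0,0,0]]], fingers=-1)

```text
time_s: 6.6
position: [0.4968, 0.2978, 0.0184]
tcp_rot: [[-0.707, 0.708, 0.001], [0.708, 0.707, 0.001], [-0.001, 0.001, -1.0]]
force: [-0.3, 0.7, -0.0]
opening: 0.633
grasp_force: 0.0
```

Request:
play_rows(moves=[[[0,0,0,0,0,0],[0,0,0,0,0,0],[0,0,0,0,0,0]]])

```text
time_s: 6.9
position: [0.4963, 0.2976, 0.0176]
tcp_rot: [[-0.706, 0.708, 0.0], [0.708, 0.706, -0.0], [-0.0, -0.0, -1.0]]
force: [0.8, 0.2, -0.3]
opening: 0.357
grasp_force: 0.0
```

Request:
play_rows(moves=[[[0,0,0,0,0,0],[0,0,0,0,0,0],[0,0,0,0,0,0]]])

```text
time_s: 7.2
position: [0.4964, 0.2976, 0.0176]
tcp_rot: [[-0.706, 0.708, 0.0], [0.708, 0.706, 0.0], [-0.0, 0.0, -1.0]]
force: [-0.5, 0.2, 0.8]
opening: 0.33
grasp_force: 29.8
```

Request:
play_rows(moves=[[[0,0,-10,0,0,0],[0,0,-18.5,0,0,0],[0,0,0,0,0,0]]])

```text
time_s: 7.5
position: [0.4978, 0.2982, 0.0482]
tcp_rot: [[-0.707, 0.708, 0.004], [0.708, 0.707, 0.002], [-0.002, 0.004, -1.0]]
force: [0.7, 0.0, -1.0]
opening: 0.329
grasp_force: 29.8
```

```bash
cat > m3.py <<'E'
from h import *
import sys
np.set_printoptions(precision=4,suppress=True)
Z=dict(fixture=0,piston_mid=.044,jaw_face=.037,recess=.043,handle_front=.043,blade_tip=.043,wedge_tab=.071)
for c in ['top','wrist','side']:
    p=bot.capture(c); cv2.imwrite(f'pics/{c}{sys.argv[1]}.png',p['image'])
    for k,z in Z.items():
        for r in bot.pinpoint(p,k)[:1]: print(c,k,round(r['confidence'],2),np.round(r['centre'],1),atz(p,r['centre'],z))
    if c in sys.argv[2:]:
        x,y=proj(p,[[.56,.17,.05]])[0].astype(int); i=p['image'][max(0,y-75):y+75,max(0,x-100):x+100]
        cv2.imwrite(f'pics/{c}{sys.argv[1]}c.png',cv2.resize(i,None,fx=4,fy=4,interpolation=cv2.INTER_CUBIC)); print('crop origin',max(0,x-100),max(0,y-75))
s=bot.read_state();print(s['time_s'],s['position'],s['tcp_rot'],s['opening'],s['grasp_force'],s['force'])
E
python3 m3.py 3 top
```

```text
top fixture 0.82 [223.3 207.6] [0.6209 0.1825 0.    ]
top piston_mid 0.78 [201.6 181.6] [0.6697 0.2254 0.044 ]
top jaw_face 0.73 [229.3 221.8] [0.5867 0.1672 0.037 ]
top recess 0.73 [242.1 244.2] [0.5402 0.1403 0.043 ]
top handle_front 0.64 [165.5 267.4] [0.4924 0.296  0.043 ]
top blade_tip 0.61 [207.  225.9] [0.5775 0.2127 0.043 ]
top wedge_tab 0.75 [268.1 247.1] [0.5333 0.0879 0.071 ]
crop origin 127 159
wrist handle_front 0.85 [281.3 266.3] [0.4963 0.2984 0.043 ]
side fixture 0.89 [280.8 218.3] [0.6291 0.1867 0.    ]
side piston_mid 0.7 [243.  211.9] [0.5411 0.1367 0.044 ]
side jaw_face 0.82 [268.1 209.5] [0.5989 0.1619 0.037 ]
side recess 0.66 [241.7 209.5] [0.5371 0.1511 0.043 ]
side handle_front 0.52 [228.7 184.3] [0.4931 0.2997 0.043 ]
side blade_tip 0.52 [261.  199.7] [0.581  0.2037 0.043 ]
side wedge_tab 0.6 [241.8 212.3] [0.5429 0.0818 0.071 ]
8.7 [0.4963 0.2976 0.0461] [[-0.7064  0.7078  0.    ]
 [ 0.7078  0.7064  0.    ]
 [-0.      0.0001 -1.    ]] 0.3337943946590175 29.767995695583522 [-0.2498  0.0406 -1.2123]
```

View pics/top3c.png

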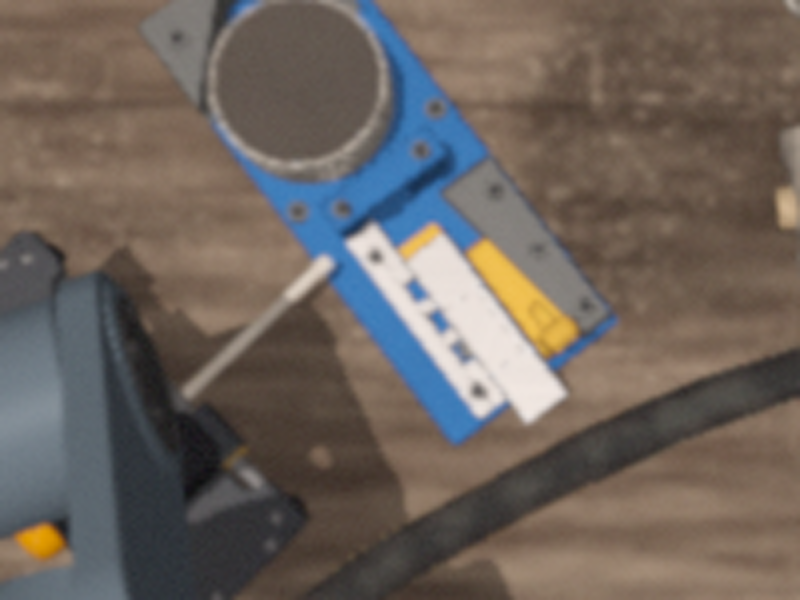

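```bash
cat > fit.py <<'E'
from h import *
from scipy.optimize import least_squares
np.set_printoptions(precision=4,suppress=True)
p=bot.capture('top')
px=lambda c:[(c[0]-1.5)/4+127,(c[1]-1.5)/4+159]
P=[((455,443),(-55,-136,12)),((527,425),(-12,-145,60)),((567,395),(12,-145,60))]
E=[((408,250),-12,60),((447,230),12,60),((345,240),-30,28),((480,418),-30,28)]
def w2f(X,v):
    c,s=np.cos(v[2]),np.sin(v[2]); d=X[:2]-v[:2]   # y axis=(c,s), x axis=(s,-c)
    return np.array([d[0]*s-d[1]*c, d[0]*c+d[1]*s])*1000
def res(v):
    r=[]
    for c,f in P: r+=list(w2f(atz(p,px(c),f[2]/1000),v)-f[:2])
    for c,x,z in E: r.append(w2f(atz(p,px(c),z/1000),v)[0]-x)
    return r
o=least_squares(res,[.622,.185,.63]); v=o.x
print(v,np.degrees(v[2]),np.array(res(v)))
t=atz(p,px((330,262)),.043);print('tip',t,w2f(t,v))
c,s=np.cos(v[2]),np.sin(v[2])
f=lambda x,y:v[:2]+np.array([s,-c])*x/1000+np.array([c,s])*y/1000
print('recess',f(-12,-95))
t=atz(p,px((298,82)),.076);print('piston top',w2f(t,v))
for q in [(540,300),(528,318),(558,340)]: print('tab?',w2f(atz(p,px(q),.089),v))
E
python3 fit.py
```

```text
[0.6245 0.1834 0.6384] 36.57984958959465 [ 5.4885  3.8262 -1.9505 -1.9591 -0.9484 -1.8671  1.8918 -0.2559 -3.1419
 -1.0835]
tip [0.5812 0.2083 0.043 ] [-45.8122 -19.91  ]
recess [0.5411 0.1364]
piston top [-5.0839 59.1891]
tab? [  26.9975 -101.8194]
tab? [  17.0535 -105.4101]
tab? [  22.443  -122.7356]
```

```bash
python3 -c "
from h import *
print(plan(down(37.5),[.4594,.2459,.046],5))"
```

```text
[-2.8, -12.4, 0.0, 0.0, -0.0, 0.026]
```

Request:
play_rows(moves=[[[-2.8,-12.4,0,0,0,0.026],[-2.8,-12.4,0,0,0,0.026],[-2.8,-12.4,0,0,0,0.026],[-2.8,-12.4,0,0,0,0.026],[-2.8,-12.4,0,0,0,0.026]]])

```text
time_s: 9.25
position: [0.4587, 0.2446, 0.0461]
tcp_rot: [[-0.607, 0.795, -0.0], [0.795, 0.607, -0.0], [0.0, -0.0, -1.0]]
force: [-0.3, -0.7, -0.8]
opening: 0.331
grasp_force: 29.8
```

```bash
python3 m3.py 4 top side | grep -v wrist\ ; python3 -c "
import cv2
a=cv2.imread('pics/side4c.png');b=cv2.imread('pics/top4c.png')
cv2.imwrite('pics/b4.png',cv2.resize(cv2.hconcat([a[150:450,150:550],b[150:450,200:600]]),None,fx=1,fy=1))"
```

```text
top fixture 0.93 [224.9 210.3] [0.615 0.179 0.   ]
top jaw_face 0.94 [228.9 220.2] [0.59   0.1681 0.037 ]
top recess 0.74 [236.3 249.8] [0.5288 0.1521 0.043 ]
top blade_tip 0.58 [241.8 250.3] [0.5278 0.1408 0.043 ]
top wedge_tab 0.61 [264.4 247.6] [0.5323 0.0952 0.071 ]
crop origin 127 159
side fixture 0.78 [280.5 216.6] [0.6285 0.1957 0.    ]
side piston_mid 0.75 [299.8 197.4] [0.6765 0.2129 0.044 ]
side jaw_face 0.74 [268.7 209.5] [0.6003 0.1619 0.037 ]
side recess 0.65 [243.3 213.4] [0.5421 0.131  0.043 ]
side handle_front 0.48 [215.3 193.5] [0.4643 0.2425 0.043 ]
side blade_tip 0.66 [238.9 211.1] [0.531  0.1429 0.043 ]
side wedge_tab 0.88 [239.6 212.4] [0.5381 0.0814 0.071 ]
crop origin 151 128
10.45 [0.4596 0.2458 0.0461] [[-0.6088  0.7934  0.    ]
 [ 0.7934  0.6088  0.    ]
 [-0.      0.0001 -1.    ]] 0.33422658305165936 29.768050806596875 [-0.2531  0.6902 -1.7106]
```

View pics/b4.png

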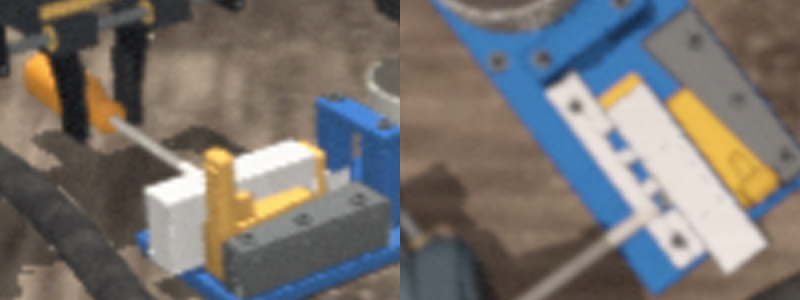

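```bash
cat >> fit.py <<'E'
print('---')
for n,q,z in [('tip',(458,358),.043),('rearL',(525,423),.06),('rearR',(567,395),.06),('padL',(400,255),.06),('padR',(440,225),.06)]: print(n,w2f(atz(p,px(q),z),v))
print('state tip',w2f(np.array([.4596,.2458])+.1235*np.array([.6,-.8]),v))
E
python3 fit.py|sed -n '/---/,$p'
```

```text
---
tip [-21.9267 -98.6552]
rearL [ -14.163  -145.5629]
rearR [  11.0516 -146.8671]
padL [-14.8507 -40.1886]
padR [ 10.3925 -39.8568]
state tip [-24.8646 -94.621 ]
```

Request:
play_rows(moves=[[[0,2,0,0,0,0],[-5,0,0,0,0,0],[-5,0,0,0,0,0],[-4,0,0,0,0,0],[0,0,0,0,0,0]]])

```text
time_s: 11.0
position: [0.4704, 0.2353, 0.0461]
tcp_rot: [[-0.608, 0.794, 0.001], [0.794, 0.608, 0.0], [-0.0, 0.0, -1.0]]
force: [0.4, -0.1, -0.1]
opening: 0.334
grasp_force: 29.8
```

Request:
play_rows(moves=[[[-2,0,0,0,0,0],[0,0,0,0,0,0],[0,0,0,0,0,0]]])

```text
time_s: 11.3
position: [0.4708, 0.2343, 0.046]
tcp_rot: [[-0.609, 0.793, -0.0], [0.793, 0.609, -0.0], [0.0, -0.0, -1.0]]
force: [-0.6, -0.4, -1.1]
opening: 0.33
grasp_force: 29.8
```

Request:
play_rows(moves=[[[-2,0,0,0,0,0],[0,0,0,0,0,0],[0,0,0,0,0,0]]])

```text
time_s: 11.6
position: [0.4721, 0.2327, 0.046]
tcp_rot: [[-0.609, 0.793, -0.0], [0.793, 0.609, 0.0], [0.0, 0.0, -1.0]]
force: [0.3, -0.1, -0.9]
opening: 0.331
grasp_force: 29.8
```

Request:
play_rows(moves=[[[-2,0,0,0,0,0],[0,0,0,0,0,0],[0,0,0,0,0,0]]])

```text
time_s: 11.9
position: [0.4729, 0.2314, 0.046]
tcp_rot: [[-0.609, 0.793, -0.001], [0.793, 0.609, 0.0], [0.001, -0.001, -1.0]]
force: [-0.9, 3.2, -0.7]
opening: 0.332
grasp_force: 29.8
```

Request:
play_rows(moves=[[[-2,0,0,0,0,0],[0,0,0,0,0,0],[0,0,0,0,0,0]]])

```text
time_s: 12.2
position: [0.4742, 0.2296, 0.046]
tcp_rot: [[-0.609, 0.793, -0.001], [0.793, 0.609, 0.0], [0.001, -0.001, -1.0]]
force: [-1.5, 2.8, 0.1]
opening: 0.33
grasp_force: 29.8
```

Request:
play_rows(moves=[[[-2,0,0,0,0,0],[0,0,0,0,0,0],[0,0,0,0,0,0]]])

```text
time_s: 12.5
position: [0.4755, 0.2279, 0.046]
tcp_rot: [[-0.609, 0.794, -0.001], [0.794, 0.609, 0.0], [0.0, -0.0, -1.0]]
force: [-3.2, 4.2, -0.4]
opening: 0.33
grasp_force: 29.8
```

The force rises along the button's spring curve, about 3 to 5 N, so the tip is on the button. I'll push it almost fully in and then drive the bar.

Request:
play_rows(moves=[[[-1.5,0,0,0,0,0],[0,0,0,0,0,0],[0,0,0,0,0,0]]])

```text
time_s: 12.8
position: [0.4764, 0.2268, 0.046]
tcp_rot: [[-0.609, 0.793, -0.001], [0.793, 0.609, 0.0], [0.001, -0.0, -1.0]]
force: [-3.3, 3.6, -0.4]
opening: 0.333
grasp_force: 29.7
```

Request:
play_rows(moves=[[[-1,0,0,0,0,0],[0,0,0,0,0,0],[0,0,0,0,0,0]]])

```text
time_s: 13.1
position: [0.4769, 0.2261, 0.046]
tcp_rot: [[-0.609, 0.793, -0.001], [0.793, 0.609, 0.0], [0.001, -0.001, -1.0]]
force: [-2.6, 4.6, -1.0]
opening: 0.333
grasp_force: 29.7
```

Request:
play_rows(moves=[[[0,2,0,0,0,0],[0,2,0,0,0,0],[0,2,0,0,0,0],[0,0,0,0,0,0]]])

```text
time_s: 13.5
position: [0.4811, 0.2297, 0.0459]
tcp_rot: [[-0.608, 0.794, -0.002], [0.794, 0.608, -0.0], [0.001, -0.002, -1.0]]
force: [-2.9, 4.3, 0.3]
opening: 0.331
grasp_force: 29.8
```

Request:
play_rows(moves=[[[-1,1,0,0,0,0],[0,1,0,0,0,0],[0,1,0,0,0,0],[0,0,0,0,0,0]]])

```text
time_s: 13.9
position: [0.4837, 0.2307, 0.0458]
tcp_rot: [[-0.608, 0.794, -0.003], [0.794, 0.608, -0.0], [0.002, -0.002, -1.0]]
force: [-3.7, 4.6, -1.2]
opening: 0.33
grasp_force: 29.8
```

Request:
play_rows(moves=[[[-0.5,1,0,0,0,0],[0,1,0,0,0,0],[0,1,0,0,0,0],[0,0,0,0,0,0]]])

```text
time_s: 14.3
position: [0.4864, 0.2321, 0.0458]
tcp_rot: [[-0.608, 0.794, -0.003], [0.794, 0.608, -0.0], [0.002, -0.002, -1.0]]
force: [-4.5, 5.6, 0.1]
opening: 0.332
grasp_force: 29.8
```

Request:
play_rows(moves=[[[0,3,0,0,0,0],[0,3,0,0,0,0],[0,3,0,0,0,0],[0,3,0,0,0,0],[0,0,0,0,0,0]]])

```text
time_s: 14.8
position: [0.4963, 0.2397, 0.0458]
tcp_rot: [[-0.608, 0.794, -0.002], [0.794, 0.608, 0.0], [0.002, -0.002, -1.0]]
force: [-3.8, 4.2, 0.3]
opening: 0.334
grasp_force: 29.8
```

```bash
python3 m3.py 5 top | grep -E "top|crop|\["
```

```text
top fixture 0.66 [223.8 205.2] [0.6261 0.1815 0.    ]
top piston_mid 0.9 [205. 181.] [0.671  0.2183 0.044 ]
top jaw_face 0.95 [223.4 213.9] [0.6031 0.1797 0.037 ]
top recess 0.57 [235.5 234.8] [0.5594 0.1539 0.043 ]
top handle_front 0.15 [225.2 211.5] [0.6075 0.1756 0.043 ]
top blade_tip 0.49 [241.6 232.5] [0.5642 0.1415 0.043 ]
top wedge_tab 0.69 [265.2 247. ] [0.5335 0.0937 0.071 ]
crop origin 127 159
wrist handle_front 0.9 [279.7 267.2] [0.4965 0.2396 0.043 ]
side fixture 0.85 [275.7 219.1] [0.6166 0.1827 0.    ]
side piston_mid 0.85 [300.  197.1] [0.677  0.2147 0.044 ]
side jaw_face 0.86 [274.9 206.5] [0.615  0.1776 0.037 ]
side recess 0.59 [250.1 208.3] [0.5565 0.1571 0.043 ]
side wedge_tab 0.91 [240.4 209.9] [0.5391 0.0935 0.071 ]
16.0 [0.4962 0.2396 0.0459] [[-0.6083  0.7937 -0.0021]
 [ 0.7937  0.6083  0.0002]
 [ 0.0015 -0.0016 -1.    ]] 0.3375472191862119 29.773100051097572 [-3.2541  4.9318 -0.5015]
```

View pics/top5c.png

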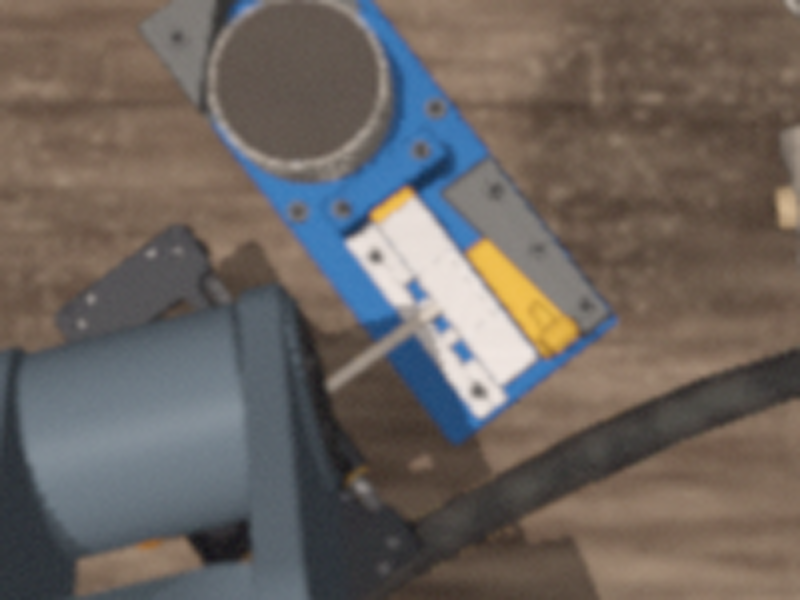

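The bar is now about 22 mm along, with the shank in the hole. I'm continuing to drive it.

Request:
play_rows(moves=[[[-0.5,3,0,0,0,0],[0,3,0,0,0,0],[0,3,0,0,0,0],[0,3,0,0,0,0],[0,3,0,0,0,0]]])

```text
time_s: 16.5
position: [0.5078, 0.2482, 0.0457]
tcp_rot: [[-0.608, 0.794, -0.004], [0.794, 0.608, -0.0], [0.002, -0.003, -1.0]]
force: [-5.3, 4.5, -0.3]
opening: 0.326
grasp_force: 29.8
```

Request:
play_rows(moves=[[[-0.3,3,0,0,0,0],[0,3,0,0,0,0],[0,2,0,0,0,0],[0,2,0,0,0,0],[0,0,0,0,0,0]]])

```text
time_s: 17.0
position: [0.5161, 0.2544, 0.0457]
tcp_rot: [[-0.608, 0.794, -0.003], [0.794, 0.608, 0.0], [0.002, -0.002, -1.0]]
force: [-4.4, 5.8, 0.4]
opening: 0.332
grasp_force: 29.8
```

Request:
play_rows(moves=[[[0,2,0,0,0,0],[0,2,0,0,0,0],[0,2,0,0,0,0],[0,2,0,0,0,0],[0,0,0,0,0,0]]])

```text
time_s: 17.5
position: [0.5215, 0.2587, 0.0455]
tcp_rot: [[-0.607, 0.794, -0.005], [0.795, 0.607, -0.0], [0.003, -0.005, -1.0]]
force: [-5.6, 2.8, 1.0]
opening: 0.334
grasp_force: 29.9
```

Request:
play_rows(moves=[[[0,1,0,0,0,0],[0,1,0,0,0,0],[0,1,0,0,0,0],[0,0,0,0,0,0]]])

```text
time_s: 17.9
position: [0.5237, 0.2604, 0.0455]
tcp_rot: [[-0.607, 0.795, -0.006], [0.795, 0.607, -0.001], [0.003, -0.005, -1.0]]
force: [-6.5, 3.7, 0.9]
opening: 0.333
grasp_force: 30.0
```

Request:
play_rows(moves=[[[0,1,0,0,0,0],[0,1,0,0,0,0],[0,0,0,0,0,0]]])

```text
time_s: 18.2
position: [0.5252, 0.2616, 0.0455]
tcp_rot: [[-0.607, 0.795, -0.006], [0.795, 0.607, -0.001], [0.003, -0.005, -1.0]]
force: [-5.7, 3.3, 0.3]
opening: 0.336
grasp_force: 30.0
```

```bash
python3 m3.py 6 top | grep -E "top|side|\["
```

```text
top fixture 0.7 [223.  206.7] [0.6228 0.1832 0.    ]
top piston_mid 0.55 [204.8 180.7] [0.6716 0.2188 0.044 ]
top jaw_face 0.65 [212.7 199. ] [0.6343 0.2023 0.037 ]
top recess 0.57 [223.4 221.1] [0.5876 0.1791 0.043 ]
top blade_tip 0.5 [231.8 220.5] [0.5889 0.1618 0.043 ]
top wedge_tab 0.82 [268.8 247.3] [0.5329 0.0865 0.071 ]
wrist handle_front 0.91 [279.6 267.9] [0.5255 0.2614 0.043 ]
side fixture 0.73 [278.9 218.5] [0.6245 0.1857 0.    ]
side piston_mid 0.62 [300.7 194.2] [0.6796 0.2316 0.044 ]
side jaw_face 0.7 [287.5 204.9] [0.6455 0.1858 0.037 ]
side recess 0.93 [260.2 207.6] [0.5803 0.1603 0.043 ]
side handle_front 0.72 [238.  189.3] [0.52  0.267 0.043]
side wedge_tab 0.54 [240.7 211.4] [0.5402 0.0862 0.071 ]
19.4 [0.5252 0.2616 0.0455] [[-0.6071  0.7946 -0.0059]
 [ 0.7946  0.6071 -0.0006]
 [ 0.0031 -0.005  -1.    ]] 0.33028355151578503 29.944632528349757 [-5.6938  3.6209  1.0707]
```

View pics/top6c.png

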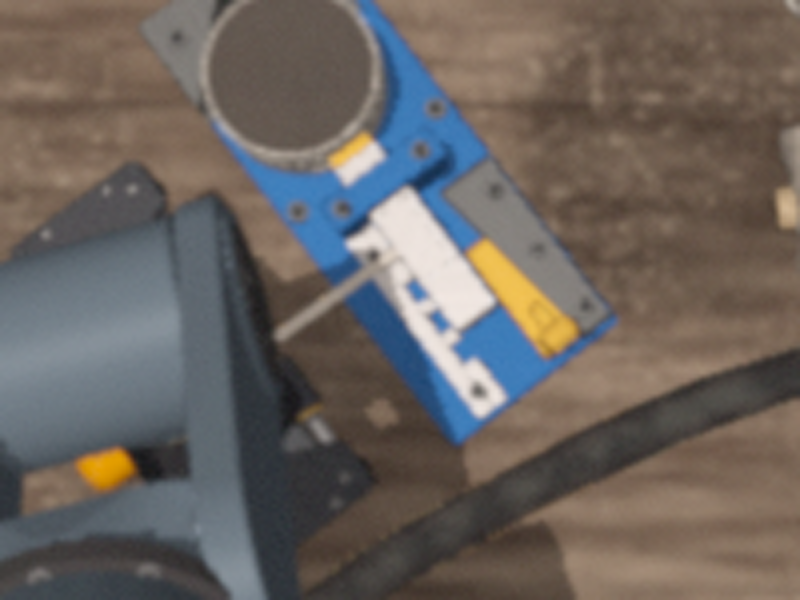

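Pad is on the piston (it moved about 6 mm). I'm pushing on until the force jumps.

Request:
play_rows(moves=[[[0,1,0,0,0,0],[0,1,0,0,0,0],[0,0,0,0,0,0]]])

```text
time_s: 19.7
position: [0.5268, 0.2628, 0.0455]
tcp_rot: [[-0.607, 0.795, -0.006], [0.795, 0.607, -0.001], [0.003, -0.005, -1.0]]
force: [-5.1, 3.0, 0.2]
opening: 0.331
grasp_force: 30.0
```

Request:
play_rows(moves=[[[0,1,0,0,0,0],[0,1,0,0,0,0],[0,0,0,0,0,0]]])

```text
time_s: 20.0
position: [0.5279, 0.264, 0.0453]
tcp_rot: [[-0.607, 0.795, -0.007], [0.795, 0.607, -0.001], [0.004, -0.006, -1.0]]
force: [-6.6, 3.3, -0.6]
opening: 0.334
grasp_force: 30.0
```

Request:
play_rows(moves=[[[0,1,0,0,0,0],[0,1,0,0,0,0],[0,0,0,0,0,0]]])

```text
time_s: 20.3
position: [0.5297, 0.2653, 0.0453]
tcp_rot: [[-0.607, 0.795, -0.006], [0.795, 0.607, -0.001], [0.003, -0.006, -1.0]]
force: [-4.7, 2.9, -0.4]
opening: 0.329
grasp_force: 29.9
```

Request:
play_rows(moves=[[[-0.3,1,0,0,0,0],[0,1,0,0,0,0],[0,0,0,0,0,0]]])

```text
time_s: 20.6
position: [0.531, 0.266, 0.0451]
tcp_rot: [[-0.607, 0.795, -0.008], [0.795, 0.607, -0.001], [0.004, -0.007, -1.0]]
force: [-6.1, 2.8, -0.5]
opening: 0.338
grasp_force: 30.0
```

Request:
play_rows(moves=[[[0,1,0,0,0,0],[0,1,0,0,0,0],[0,0,0,0,0,0]]])

```text
time_s: 20.9
position: [0.5317, 0.2666, 0.0449]
tcp_rot: [[-0.606, 0.795, -0.01], [0.795, 0.606, -0.002], [0.004, -0.009, -1.0]]
force: [-7.1, 1.3, -0.3]
opening: 0.333
grasp_force: 30.2
```

```bash
python3 m3.py 7 top | grep -E "top|\["
```

```text
top fixture 0.82 [224.4 208.8] [0.6183 0.1801 0.    ]
top jaw_face 0.56 [212.  197.5] [0.6374 0.2038 0.037 ]
top recess 0.76 [226.9 222.5] [0.5847 0.1718 0.043 ]
top blade_tip 0.46 [229.7 213.4] [0.6035 0.1663 0.043 ]
top wedge_tab 0.72 [269.4 246. ] [0.5355 0.0853 0.071 ]
wrist recess 0.5 [277.1 266.4] [0.5304 0.2665 0.043 ]
wrist handle_front 0.79 [279.6 266.2] [0.5313 0.2673 0.043 ]
side fixture 0.9 [278.9 217.9] [0.6245 0.1889 0.    ]
side piston_mid 0.84 [301.7 196.5] [0.6814 0.2181 0.044 ]
side jaw_face 0.78 [289.3 202.2] [0.6503 0.2007 0.037 ]
side recess 0.75 [262.7 205.9] [0.586  0.1693 0.043 ]
side handle_front 0.72 [241.8 191.1] [0.5306 0.2556 0.043 ]
side wedge_tab 0.64 [238.3 210.7] [0.5347 0.0897 0.071 ]
22.1 [0.5317 0.2666 0.0449] [[-0.6061  0.7953 -0.0098]
 [ 0.7954  0.6061 -0.0019]
 [ 0.0044 -0.009  -1.    ]] 0.3351491898306222 30.21516441833228 [-6.7259  1.4728  0.531 ]
```

View pics/top7c.png

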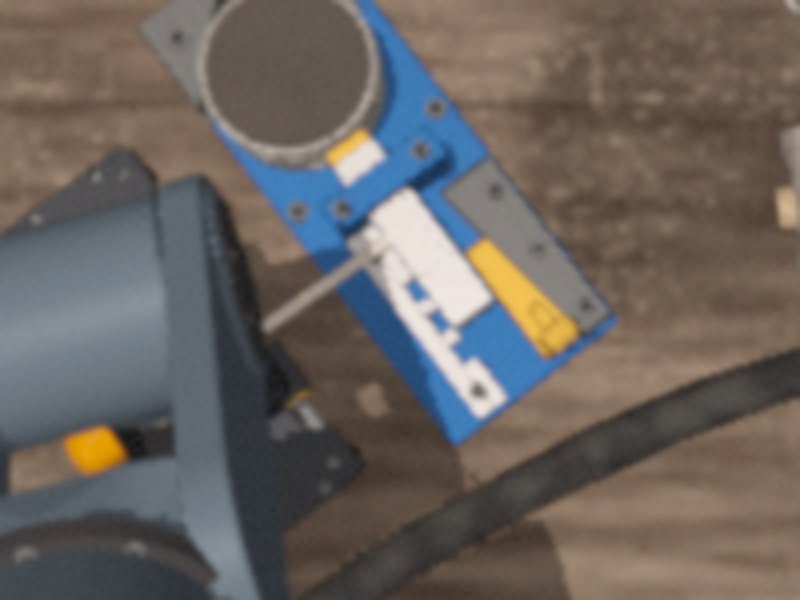

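Request:
play_rows(moves=[[[0,1,0,0,0,0],[0,0,0,0,0,0],[0,0,0,0,0,0]]])

```text
time_s: 22.4
position: [0.532, 0.2669, 0.0448]
tcp_rot: [[-0.606, 0.796, -0.011], [0.796, 0.606, -0.002], [0.005, -0.01, -1.0]]
force: [-6.9, 0.5, -0.3]
opening: 0.332
grasp_force: 30.4
```

Request:
play_rows(moves=[[[0,1,0,0,0,0],[0,0,0,0,0,0],[0,0,0,0,0,0]]])

```text
time_s: 22.7
position: [0.5324, 0.2671, 0.0447]
tcp_rot: [[-0.606, 0.796, -0.012], [0.796, 0.606, -0.003], [0.005, -0.011, -1.0]]
force: [-7.9, -0.6, -0.5]
opening: 0.329
grasp_force: 30.5
```

Request:
play_rows(moves=[[[0,1,0,0,0,0],[0,0,0,0,0,0],[0,0,0,0,0,0]]])

```text
time_s: 23.0
position: [0.5327, 0.2674, 0.0446]
tcp_rot: [[-0.605, 0.796, -0.013], [0.796, 0.605, -0.004], [0.005, -0.013, -1.0]]
force: [-8.3, -1.4, 1.1]
opening: 0.332
grasp_force: 30.7
```

Lateral force jumped to about 7.5 N with almost no motion, and the bar has travelled about 62 mm, so the piston is home. I'm retracting straight out of the hole.

Request:
play_rows(moves=[[[4,0,0,0,0,0],[5,-1,0,0,0,0],[5,-2,0,0,0,0],[8,-1,0,0,0,0],[15,0,0,0,0,0]]])

```text
time_s: 23.5
position: [0.5142, 0.2956, 0.0461]
tcp_rot: [[-0.607, 0.794, 0.003], [0.794, 0.607, -0.0], [-0.002, 0.002, -1.0]]
force: [-0.2, 0.8, -0.4]
opening: 0.335
grasp_force: 29.8
```

Request:
play_rows(moves=[[[15,0,0,0,0,0],[15,0,0,0,0,0],[15,0,0,0,0,0],[0,0,0,0,0,0]]])

```text
time_s: 23.9
position: [0.4834, 0.3342, 0.0461]
tcp_rot: [[-0.611, 0.791, -0.001], [0.791, 0.611, -0.0], [0.0, -0.001, -1.0]]
force: [0.4, 0.3, -1.1]
opening: 0.329
grasp_force: 29.8
```

```bash
python3 m3.py 8 top | grep -E "top|side|\["; python3 -c "
import cv2
a=cv2.imread('pics/side8c.png') if 0 else cv2.resize(cv2.imread('pics/side8.png')[150:250,180:330],None,fx=4,fy=4)[:400,:600];b=cv2.imread('pics/top8c.png')
cv2.imwrite('pics/b8.png',cv2.vconcat([a[:300,:600],b[:300,:600]]) )"
```

```text
top fixture 0.84 [223.1 206.4] [0.6235 0.183  0.    ]
top piston_mid 0.71 [199.5 181. ] [0.671  0.2298 0.044 ]
top jaw_face 0.82 [214.1 197. ] [0.6385 0.1995 0.037 ]
top recess 0.91 [223.8 221.2] [0.5874 0.1782 0.043 ]
top handle_front 0.45 [390.4 157.6] [ 0.7239 -0.1736  0.043 ]
top blade_tip 0.74 [192.6 239.3] [0.5499 0.2417 0.043 ]
top wedge_tab 0.65 [268.3 246.7] [0.5341 0.0875 0.071 ]
wrist handle_front 0.77 [279.7 268.2] [0.4864 0.3312 0.043 ]
side fixture 0.98 [281.5 216.6] [0.631  0.1957 0.    ]
side piston_mid 0.89 [300.5 196.3] [0.6785 0.2193 0.044 ]
side jaw_face 0.84 [286.5 202.9] [0.6433 0.1969 0.037 ]
side recess 0.65 [264.8 203.8] [0.5908 0.1806 0.043 ]
side handle_front 0.6 [226.6 181.4] [0.4857 0.3192 0.043 ]
side blade_tip 0.77 [252.8 196.9] [0.5602 0.2202 0.043 ]
side wedge_tab 0.86 [241.  213.9] [0.5417 0.0741 0.071 ]
25.1 [0.4853 0.3322 0.0461] [[-0.6088  0.7933 -0.    ]
 [ 0.7933  0.6088  0.    ]
 [ 0.      0.     -1.    ]] 0.33110861723243146 29.767991001717746 [ 0.0489 -0.0604 -0.1997]
```

View pics/b8.png

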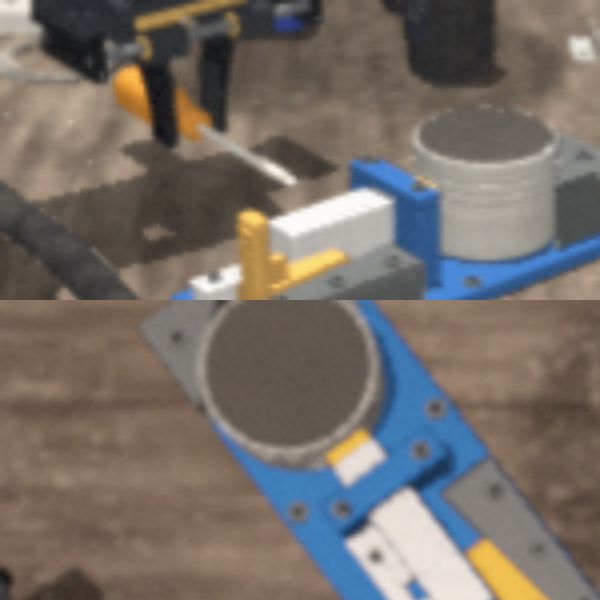

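Piston, pad and bar stayed in place, and the blade is clear of the base. I'm lowering the driver to the bench and releasing it.

Request:
play_rows(moves=[[[0,0,14,0,0,0],[0,0,9,0,0,0],[0,0,4,0,0,0],[0,0,1,0,0,0],[0,0,0,0,0,0]]])

```text
time_s: 25.6
position: [0.4848, 0.3319, 0.0175]
tcp_rot: [[-0.609, 0.793, -0.001], [0.793, 0.609, -0.001], [0.0, -0.001, -1.0]]
force: [-0.5, -0.8, -0.8]
opening: 0.332
grasp_force: 29.8
```

Request:
play_rows(moves=[[[0,0,0,0,0,0],[0,0,0,0,0,0],[0,0,0,0,0,0],[0,0,0,0,0,0]]], fingers=0.2)

```text
time_s: 26.0
position: [0.4854, 0.3322, 0.0181]
tcp_rot: [[-0.609, 0.793, 0.0], [0.793, 0.609, 0.0], [-0.0, 0.0, -1.0]]
force: [0.2, 0.0, -0.5]
opening: 0.569
grasp_force: 0.0
```

Request:
play_rows(moves=[[[0,0,-10,0,0,0],[0,0,-40,0,0,0],[0,0,-45,0,0,0],[0,0,-45,0,0,0]]])

```text
time_s: 26.4
position: [0.4849, 0.332, 0.1599]
tcp_rot: [[-0.609, 0.793, -0.001], [0.793, 0.609, -0.0], [0.0, -0.001, -1.0]]
force: [0.2, 0.8, -0.9]
opening: 0.596
grasp_force: 0.0
```

```bash
cat > m4.py <<'E'
from h import *
np.set_printoptions(precision=4,suppress=True)
for c in ['top','wrist','side']:
    p=bot.capture(c)
    for k,z in dict(handle_front=.0145,blade_tip=.0145,wedge_tab=.071).items():
        for r in bot.pinpoint(p,k)[:1]: print(c,k,round(r['confidence'],2),np.round(r['centre'],1),atz(p,r['centre'],z))
    if c!='side': cv2.imwrite(f'pics/{c}9.png',p['image'])
s=bot.read_state();print(s['time_s'],s['position'],s['tcp_rot'],s['opening'])
print(plan(down(37),[.515,.075,.17],6))
E
python3 m4.py
```

```text
top handle_front 0.71 [150.4 268.6] [0.4896 0.3332 0.0145]
top blade_tip 0.75 [197.3 239.6] [0.5509 0.2355 0.0145]
top wedge_tab 0.84 [265.2 247. ] [0.5335 0.0937 0.071 ]
wrist handle_front 0.83 [275.2 202.7] [0.4823 0.3311 0.0145]
wrist blade_tip 0.68 [274.1 325.4] [0.5583 0.2296 0.0145]
side handle_front 0.6 [227.4 189.5] [0.4854 0.3297 0.0145]
side blade_tip 0.83 [254.4 208.1] [0.5635 0.215  0.0145]
side wedge_tab 0.7 [240.3 210.9] [0.5392 0.0886 0.071 ]
27.0 [0.4848 0.3319 0.1569] [[-0.6087  0.7934 -0.0021]
 [ 0.7934  0.6087 -0.0009]
 [ 0.0006 -0.0023 -1.    ]] 0.5981431537607869
[-37.1, -21.9, -2.2, -0.0004, -0.0001, 0.0014]
```

Request:
play_rows(moves=[[[-37.5,-23,0,0,0,0.002],[-37.5,-23,0,0,0,0.002],[-37.5,-23,0,0,0,0.002],[-37.5,-23,0,0,0,0.002],[-37.5,-23,0,0,0,0.002]]], fingers=-1)

```text
time_s: 27.5
position: [0.5073, 0.1117, 0.1577]
tcp_rot: [[-0.601, 0.799, -0.001], [0.799, 0.601, 0.0], [0.0, -0.0, -1.0]]
force: [-0.5, -0.0, 0.4]
opening: 0.234
grasp_force: 0.0
```

Request:
play_rows(moves=[[[-37.5,-23,0,0,0,0.002],[0,0,20,0,0,0],[0,0,0,0,0,0]]])

```text
time_s: 27.8
position: [0.5102, 0.0681, 0.1362]
tcp_rot: [[-0.596, 0.803, -0.005], [0.803, 0.596, 0.001], [0.003, -0.004, -1.0]]
force: [-0.4, 0.4, -0.9]
opening: 0.025
grasp_force: 0.0
```

```bash
cat > m5.py <<'E'
from h import *
import sys
np.set_printoptions(precision=4,suppress=True)
v=[.6245,.1834,.6384]
def w2f(X):
    c,s=np.cos(v[2]),np.sin(v[2]); d=np.array(X)[:2]-v[:2]
    return np.array([d[0]*s-d[1]*c, d[0]*c+d[1]*s])*1000
out=[]
for c in ['top','wrist','side']:
    p=bot.capture(c)
    for k,z in dict(wedge_tab=.071,piston_mid=.044,jaw_face=.037).items():
        for r in bot.pinpoint(p,k)[:1]: print(c,k,round(r['confidence'],2),np.round(r['centre'],1),w2f(atz(p,r['centre'],z)))
    x,y=proj(p,[[.55,.10,.07]])[0].astype(int); print(c,x,y)
    if 60<x<500 and 50<y<370: out.append(cv2.resize(p['image'][y-50:y+50,x-65:x+65],None,fx=3,fy=3,interpolation=cv2.INTER_CUBIC))
cv2.imwrite(f'pics/w{sys.argv[1]}.png',cv2.vconcat(out[:2]) if len(out)<4 else out[0])
s=bot.read_state();print(s['time_s'],s['position'],w2f(s['position']),s['tcp_rot'],s['opening'],s['force'])
E
python3 m5.py 1
```

```text
top piston_mid 0.97 [199.3 176.6] [-4.4977 72.7927]
top jaw_face 0.69 [211.4 198.1] [-10.4608  22.2627]
top 262 238
wrist wedge_tab 0.97 [328.4 235.2] [  27.7273 -124.3505]
wrist jaw_face 0.75 [524.7 185.1] [-2.3725 28.1531]
wrist 350 227
side wedge_tab 0.59 [241.7 210.7] [  26.3283 -122.0048]
side piston_mid 0.86 [302.2 198.1] [13.991  61.4572]
side jaw_face 0.78 [290.3 200.2] [-5.9543 39.9547]
side 245 208
28.4 [0.5116 0.0699 0.1383] [  23.886  -158.3582] [[-0.5998  0.8002  0.0004]
 [ 0.8002  0.5998 -0.    ]
 [-0.0003  0.0003 -1.    ]] 0.005691426909712432 [-0.2388  0.3082 -0.4398]
```

View pics/w1.png

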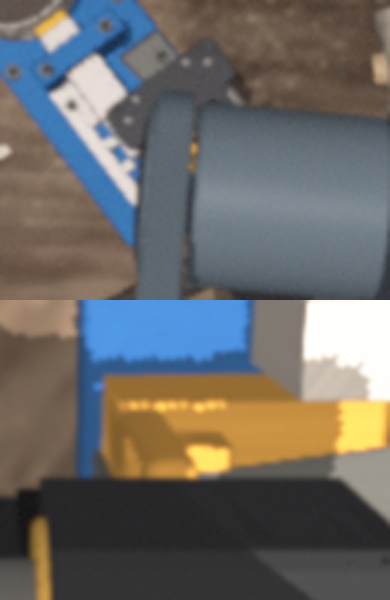

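The wrist view shows the brass tab just ahead of the closed fingers, at about fixture (27,-124). The last picture is used, so I'll push by force readings.

Request:
play_rows(moves=[[[-2.5,0,20,0,0,0],[0,0,20,0,0,0],[0,0,18,0,0,0],[0,0,0,0,0,0]]])

```text
time_s: 28.8
position: [0.5114, 0.0676, 0.0783]
tcp_rot: [[-0.599, 0.801, -0.005], [0.801, 0.599, 0.0], [0.003, -0.003, -1.0]]
force: [-0.1, 0.6, 0.6]
opening: 0.005
grasp_force: 0.0
```

Request:
play_rows(moves=[[[0,3,0,0,0,0],[0,3,0,0,0,0],[0,3,0,0,0,0],[0,3,0,0,0,0],[0,3,0,0,0,0]]])

```text
time_s: 29.3
position: [0.5256, 0.0767, 0.0806]
tcp_rot: [[-0.599, 0.8, 0.001], [0.8, 0.599, -0.0], [-0.001, 0.001, -1.0]]
force: [0.4, 0.8, 0.1]
opening: 0.006
grasp_force: 0.0
```

Request:
play_rows(moves=[[[0,3,0,0,0,0],[0,3,0,0,0,0],[0,3,0,0,0,0],[0,3,0,0,0,0],[0,0,0,0,0,0]]])

```text
time_s: 29.8
position: [0.5345, 0.0839, 0.0799]
tcp_rot: [[-0.599, 0.8, -0.001], [0.8, 0.599, 0.0], [0.0, -0.0, -1.0]]
force: [-0.8, -0.5, 0.7]
opening: 0.005
grasp_force: 0.1
```

```bash
python3 m5.py 2
```

```text
top piston_mid 0.7 [212.8 195.7] [-5.2826 23.4244]
top jaw_face 0.73 [213.4 198.6] [-7.7183 18.9363]
top 262 238
wrist 322 254
side wedge_tab 0.64 [243.  211.9] [  32.9859 -122.9138]
side piston_mid 0.79 [301.1 195.9] [ 2.4662 67.4146]
side jaw_face 0.75 [346.6 279.1] [321.4674 -85.5488]
side 245 208
30.4 [0.5347 0.0837 0.0801] [  26.5804 -131.5518] [[-0.5991  0.8006  0.0002]
 [ 0.8006  0.5991 -0.    ]
 [-0.0001  0.0001 -1.    ]] 0.004422837762768691 [0.3703 0.6193 0.2093]
```

Request:
play_rows(moves=[[[0,3,0,0,0,0],[0,3,0,0,0,0],[0,3,0,0,0,0],[0,3,0,0,0,0],[0,0,0,0,0,0]]])

```text
time_s: 30.9
position: [0.5447, 0.0913, 0.08]
tcp_rot: [[-0.6, 0.8, 0.001], [0.8, 0.6, 0.0], [-0.0, 0.0, -1.0]]
force: [-0.6, -0.7, -0.3]
opening: 0.004
grasp_force: 0.3
```

Request:
play_rows(moves=[[[0,2,0,0,0,0],[0,2,0,0,0,0],[0,2,0,0,0,0],[0,0,0,0,0,0]]])

```text
time_s: 31.3
position: [0.5495, 0.0946, 0.0801]
tcp_rot: [[-0.599, 0.801, 0.001], [0.801, 0.599, 0.0], [-0.0, 0.001, -1.0]]
force: [-0.9, 0.1, -0.1]
opening: 0.006
grasp_force: 0.4
```

Request:
play_rows(moves=[[[0,1,0,0,0,0],[0,1,0,0,0,0],[0,0,0,0,0,0]]])

```text
time_s: 31.6
position: [0.5508, 0.0958, 0.0801]
tcp_rot: [[-0.599, 0.801, 0.0], [0.801, 0.599, 0.0], [-0.0, 0.0, -1.0]]
force: [-1.4, -0.2, 0.3]
opening: 0.008
grasp_force: 0.5
```

Request:
play_rows(moves=[[[0,2,0,0,0,0],[0,2,0,0,0,0],[0,0,0,0,0,0]]])

```text
time_s: 31.9
position: [0.5534, 0.098, 0.08]
tcp_rot: [[-0.6, 0.8, -0.001], [0.8, 0.6, -0.0], [0.0, -0.001, -1.0]]
force: [-2.9, -0.9, 1.0]
opening: 0.005
grasp_force: 1.6
```

Request:
play_rows(moves=[[[0,1,0,0,0,0],[0,1,0,0,0,0],[0,0,0,0,0,0]]])

```text
time_s: 32.2
position: [0.5539, 0.0986, 0.08]
tcp_rot: [[-0.6, 0.8, -0.004], [0.8, 0.6, -0.001], [0.001, -0.004, -1.0]]
force: [-5.4, -3.4, 2.9]
opening: 0.007
grasp_force: 3.5
```

Request:
play_rows(moves=[[[0,1,0,0,0,0],[0,1,0,0,0,0],[0,0,0,0,0,0]]])

```text
time_s: 32.5
position: [0.5544, 0.0991, 0.0799]
tcp_rot: [[-0.6, 0.8, -0.006], [0.8, 0.6, -0.002], [0.002, -0.006, -1.0]]
force: [-7.8, -6.8, 5.0]
opening: 0.009
grasp_force: 5.2
```

Request:
play_rows(moves=[[[0,1,0,0,0,0],[0,1,0,0,0,0],[0,0,0,0,0,0]]])

```text
time_s: 32.8
position: [0.5549, 0.0996, 0.0799]
tcp_rot: [[-0.601, 0.799, -0.009], [0.799, 0.601, -0.004], [0.002, -0.009, -1.0]]
force: [-9.9, -9.0, 5.8]
opening: 0.002
grasp_force: 6.9
```

Wedge is jammed at about 13 N. I'll give it one more nudge, back off and check.

Request:
play_rows(moves=[[[0,1,0,0,0,0],[0,0.5,0,0,0,0],[0,0,0,0,0,0]]])

```text
time_s: 33.1
position: [0.5551, 0.0999, 0.0799]
tcp_rot: [[-0.601, 0.799, -0.011], [0.799, 0.601, -0.005], [0.003, -0.011, -1.0]]
force: [-10.9, -11.2, 8.2]
opening: 0.008
grasp_force: 8.3
```

Request:
play_rows(moves=[[[0,-6,0,0,0,0],[0,-15,0,0,0,0],[0,-20,0,0,0,0],[0,0,-40,0,0,0],[0,0,-45,0,0,0]]])

```text
time_s: 33.6
position: [0.5269, 0.0778, 0.1647]
tcp_rot: [[-0.598, 0.801, -0.002], [0.801, 0.598, 0.001], [0.002, -0.001, -1.0]]
force: [1.5, -0.7, 0.2]
opening: 0.008
grasp_force: 0.0
```

Request:
play_rows(moves=[[[0,-45,-30,0,0,0],[0,-40,-30,0,0,0],[0,-40,-20,0,0,0],[0,0,0,0,0,0]]])

```text
time_s: 34.0
position: [0.4287, 0.0036, 0.2455]
tcp_rot: [[-0.597, 0.802, 0.006], [0.802, 0.597, -0.002], [-0.005, 0.003, -1.0]]
force: [-0.1, 1.0, 0.1]
opening: 0.005
grasp_force: 0.0
```

```bash
python3 m5.py 3; python3 m4.py | grep -E "handle|blade"
```

```text
top wedge_tab 0.77 [254.7 235.8] [ 14.2627 -96.2631]
top piston_mid 0.77 [200.5 179.1] [-5.5493 66.9944]
top jaw_face 0.66 [213.4 196.8] [-5.5076 22.0154]
top 262 238
wrist wedge_tab 0.75 [447.3 195.1] [ 24.2409 -95.5214]
wrist jaw_face 0.85 [555.5 164.5] [-2.5181 31.1634]
wrist 432 193
side wedge_tab 0.64 [249.7 208.3] [  27.2789 -101.4091]
side piston_mid 0.59 [302.8 195.5] [ 3.2331 72.2549]
side jaw_face 0.7 [287.7 202.5] [ 0.3962 26.8686]
side 245 208
34.6 [0.4298 0.0054 0.2424] [  26.9107 -262.4237] [[-0.5997  0.8002 -0.0007]
 [ 0.8002  0.5997  0.0002]
 [ 0.0006 -0.0005 -1.    ]] 0.005178771842748157 [-0.6543  0.2304  0.2413]
top handle_front 0.71 [148.1 269.2] [0.4883 0.338  0.0145]
top blade_tip 0.48 [255.6 236.2] [0.5585 0.1127 0.0145]
wrist blade_tip 0.96 [503.2  93.8] [0.5598 0.2312 0.0145]
side handle_front 0.83 [227.5 186. ] [0.4835 0.3533 0.0145]
side blade_tip 0.86 [252.1 207.9] [0.5577 0.2162 0.0145]
```

```bash
python3 -c "
from rig import bot
print(bot.hand_in())"
```

```text
the job is handed in; nothing more can be done
None
```

The job is handed in at about 35 s, but no verdict came back. By camera and force readings, the piston is home in the V-block with the jaw pad against it, the wedge is jammed at about 15 N, and the screwdriver is lying flat on the bench.

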